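# Make the soldering bench ready: every consumable into its own holder

## Task

Make the soldering bench ready by putting each consumable fully down into the holder made for it: the roll of black tape, which somebody left in the solder spool's tub, over the pin of the tape spindle, the solder spool flat in the tub, the amber flux bottle in its round metal stand, and the can of copper wool in the tray at the front of the blue soldering-iron stand. Keep the flux bottle upright all the time, and leave the multimeter and the blue marker near the front edge where they lie.

Things in the scene. Friction and masses are not known exactly. Their poses are not given: they have to be found in the camera images.
- tape_mid (a point): Centre (9 mm above its underside) of the loose roll of black insulating tape: 59 mm across, 18 mm high, lying flat (axis z), with a central hole 25 mm wide right through. At the start it lies in the spool tub, its top about 10 mm above the tub's rim; grip it across its outside above the rim. 60 g. (A magnifier lamp hangs 0.46 m above the bench, x 0.55 to 0.81, y -0.10 to 0.12 m.)
- spool_mid (a point): Centre (half-way up, 17 mm above its underside) of the loose solder spool: two black flanges 55 mm across (the top one 4 mm thick), silvery wire wound between them, 34 mm high, standing on a flange on the bench, axis upright (z). Grip it across the flanges. 130 g.
- bottle_mid (a point): Centre (half-way up, 47 mm above its underside) of the loose amber flux bottle with a black needle cap: round body 34 mm across and 58 mm high, 94 mm high to the needle's tip, standing upright (z). Grip it across the upper body. 45 g.
- cleaner_mid (a point): Centre (half-way up, 26.5 mm above its underside) of the loose tip cleaner: a round open can full of copper wool, 66 mm across, 53 mm high (61 mm across its rim, the top 4 mm), standing upright (z). Grip it across its outside near the top. 75 g.
- tape_spindle: Tape's holder: dark steel disc 70 mm across, top 6 mm above the bench, with one upright steel pin in the middle, 14 mm thick, tapering from 24 mm above the bench to its 5 mm wide tip at 34 mm; fixed. Origin: centre of its underside, z up. Tape flat on the disc with the pin through its hole: its centre is 15 mm above the origin.
- spool_tub: Solder spool's holder: low round light grey plastic tub, fixed. Inside 68 mm wide, flaring to 78 at the rim (86 outside), rim 11 mm and inner floor 3 mm above the bench; a small eyelet block, no higher than the rim, sticks out to 53 mm on its -x side. Origin: centre of its underside, z up. Spool flat on the floor: its centre is 20 mm above the origin.
- bottle_stand: Holder for the flux bottle: a steel foot 72 mm across with an aluminium cup, inner floor 6 mm above the bench, 48 mm wide inside, flaring to 60 mm at the rim, which is 28 mm above the bench. Does not move. Origin at the centre of its underside, on the bench; z up. The bottle stands on the floor (bottle centre then 53 mm above the origin).
- iron_stand: Blue steel soldering-iron stand, 156 (x) x 78 (y) mm, fixed. Origin: centre of its underside; +x end: hood 68 mm high, starting at x = -3 mm; -x end, to the robot: open tray for the can, a low blue frame 73 x 74 mm inside, middle at x = -40, y = 0, floor 2 mm up (can centre then 28.5 mm above origin). Front wall 12 mm high; side walls rise from 12 to 35 mm at the hood: grip across y above them.
- multimeter: Loose hand multimeter in an orange holster, 158 x 84 x 41 mm, lying on its back; to be left alone. Origin at the centre of its underside.
- marker: Loose blue marker, 14 x 132 (y) x 14 mm, lying on the bench between the front edge and the label printer; to be left alone. Origin at the centre of its underside.
There are look-alikes about, which are no part of the job. What is meant by the part that bears tape_mid is not red, and is the smaller of those in its own colour.

How it is judged:
By the outcome, as a careful person would: the job done as asked, in the order asked, and still so for the second after the job is handed in, with the robot touching nothing.
It also fails if it takes over 112 s, if anything falls off the work surface, if the arm or the gripper's body presses on something with over 40 N, if the wrist force passes 120 N, or if a joint passes its speed limit or range.

## Robot

A 6-joint arm with a two-finger parallel gripper is mounted at the origin on a cart in front of the work surface, level with it; the furniture and walls round the work are solid. World frame = base frame: x ahead of the robot, y to its left, z up, the work surface at z = 0. Lengths are in m, angles in rad, forces in N, time in s.
With the tool pointing down it reaches from about 0.35 to 0.85 m from the base axis. Payload 8.1 kg.
Tool frame: the origin (TCP) lies between the finger pads; the fingertips stand 11 mm ahead of it and the grasp point (between the pads) lies 8 mm behind it; z points along the fingers, y is the line along which they close (so a half turn about z gives the same grasp; the last joint's range is limited). The gripper opens to 85 mm and grips with 20 to 120 N. Pads are 22 mm wide; open, the fingers measure 114 mm over their backs; the gripper's body (76 mm by 85 mm) begins 54 mm behind the grasp point. The pads swing forward as they close: fully open they stand 13 mm farther back than shut.
Start: joints at [-1.351, 0.13, 1.488, -0, 1.523, -0.085], TCP at [0.18, -0.572, 0.242] pointing down, gripper open.
Joint ranges: [-2.96, 2.96], [-0.89, 2.26], [0.02, 2.5], [-1.34, 4.48], [0, 2.73], [-2.66, 2.66]. Speed limits (rad/s): [2.39, 2.39, 2.79, 3.14, 3.14, 3.14].

## Interface

Orientations are given as a unit quaternion [x, y, z, w].
In Python, from station import manip, gripper_to, telemetry, viewer gives the robot as it stands. The module is installed in compiled form; this text tells all that it offers. Calls block until the motion is done:
- manip.movep(position, orientation): joint-space move of the TCP to a pose.
- manip.move_linear(position, attitude=None, rate=0.15, stop_force=None): straight line of the TCP; attitude=None keeps the orientation; rate is the mean speed in m/s. With stop_force (N) it stops when the force on the tool has changed by that much, and returns True; else False.
- manip.move_j(angles): joint-space move.
- gripper_to(opening, squeeze=None): opening from 0.0 (shut) to 1.0 (fully open); squeeze is the grip in N (None keeps the last); returns when the fingers have stopped.
- manip.wait(seconds).
- manip.inverse_kinematics(position, orientation): joint angles nearest the present ones, or None.
- telemetry.get_state(): the state.
- viewer.snapshot(name): name is "scene" or "top" or "wrist"; returns a dict with "img" (400x640x3 uint8, blue, green, red), "mtx" (3x3 intrinsics, pixels), "eye" and "attitude" of the camera in the world; the wrist camera has in their place "hand_eye" (4x4, takes a point from camera to tool coordinates, whose origin is the TCP and whose axes are the flange's). Camera axes: x right, y up, looking along -z (the intrinsics and any distortion apply to the point x, -y, -z); pixel columns grow to the right and rows downward; lengths in m; the calibration is good to about 2 mm. A picture is of the moment at which its call begins: read the wrist's pose just before it. There is no depth.
A pose or a line that the arm cannot do raises manip.IKError and nothing moves.
- manip.sign_off(): hands the job in; it is judged then, once.
Trained networks look in a picture, given as the dict that the camera call returned (one of the last four; its "shot" number tells which), for a name from the list of things; names that differ only in an ending like _2 or _b are one class to them, and where a whole thing is asked for, a point or a joint stands for the part that bears it (a point fixed in the world has none). Each returns a list of dicts, best first, with "score" (0 to 1); they miss things now and then, are a little off and sometimes report something else, mostly with a low value. They report only what shows in the picture. A call takes as long as a camera call. They do not tell look-alikes from the thing itself.
- viewer.boxes_of(picture, name): "extent" ([left, top, right, bottom] in pixels, round what is visible of it).
- viewer.silhouettes(picture, name): "pixels" (400x640 bool, what is visible of it) and "extent" ([left, top, right, bottom] in pixels, round what is visible of it).
- viewer.place_of(picture, name): "pixel" ([column, row] in pixels: a listed point, or the origin of a listed thing).
The state is a dict: "clock": time; "joint_positions": joint angles; "dq": joint speeds; "effort": joint torques, N m; "tcp_pos": TCP position; "tool_rot": TCP orientation; "force": force on the tool from outside, world axes, zero at the start; "ft_torque": the same for the moment, N m; "width": opening from 0.0 (shut) to 1.0 (fully open); "finger_force": force on a finger pad.
Only numpy, scipy, OpenCV 4.12 (cv2) and the standard library are available. Lean on these libraries where they do the work, as an engineer would, in place of code of your own. Each camera call takes 0.05 s, during which the arm holds its last target. There are 200 camera calls.

## Working session

There is one attempt and no reset: what is moved stays moved. The work goes in short steps, each a Python script; the robot and the scene stay as the last script left them, time stands still between calls to the robot, and variables do not carry over. Pictures are saved under pics/ and viewed, at most 14 in all, crops included, and the job is handed in when it is done.

```bash
mkdir -p pics; ls; cat > h.py <<'E'
import numpy as np, cv2
from scipy.spatial.transform import Rotation as R
from station import manip, gripper_to, telemetry, viewer
def pose(p):
    """camera eye, rotation (camera->world)"""
    if "eye" in p:
        a=np.array(p["attitude"]); 
        return np.array(p["eye"]), (a if a.shape==(3,3) else R.from_quat(a).as_matrix())
    s=p["st"]; T=np.array(p["hand_eye"]); Rt=np.array(s["tool_rot"]); Rt=Rt if Rt.shape==(3,3) else R.from_quat(Rt).as_matrix()
    return np.array(s["tcp_pos"])+Rt@T[:3,3], Rt@T[:3,:3]
def shot(n):
    s=telemetry.get_state(); p=viewer.snapshot(n); p["st"]=s; return p
def at_z(p,px,z):
    eye,A=pose(p); K=np.array(p["mtx"]); 
    d=p.get("dist"); q=cv2.undistortPoints(np.array([[px]],float),K,None if d is None else np.array(d,float))[0,0]
    v=A@np.array([q[0],-q[1],-1.0]); return eye+v*(z-eye[2])/v[2]
def proj(p,X):
    eye,A=pose(p); c=A.T@(np.array(X)-eye); K=np.array(p["mtx"])
    return (K@np.array([c[0]/-c[2],-c[1]/-c[2],1]))[:2]
E
python3 - <<'E'
from h import *
Z=dict(tape_mid=.012,spool_mid=.017,bottle_mid=.047,cleaner_mid=.0265,tape_spindle=0,spool_tub=0,bottle_stand=0,iron_stand=0,multimeter=0,marker=0)
for n in ("top","scene"):
    p=shot(n); cv2.imwrite(f"pics/{n}.png",p["img"])
    print(n,[k for k in p if k!="img"],np.round(p["eye"],3),p["mtx"][0], p.get("dist"))
    for k,z in Z.items():
        for d in viewer.place_of(p,k)[:4]:
            if d["score"]>.2: print(k,round(d["score"],2),np.round(d["pixel"],1),np.round(at_z(p,d["pixel"],z),3))
print(telemetry.get_state()["clock"],telemetry.get_state()["tool_rot"])
E
```

```text
pics
top ['mtx', 'eye', 'attitude', 'shot', 'st'] [ 0.325 -0.     1.44 ] [466.68704161   0.         320.99801094] None
tape_mid 0.92 [267.6 157.1] [0.683 0.185 0.012]
tape_mid 0.71 [275.7 237.3] [0.43  0.158 0.012]
tape_mid 0.46 [268.2 199.1] [0.549 0.182 0.012]
spool_mid 0.65 [239.7 247.6] [0.4   0.267 0.017]
bottle_mid 0.62 [304.9 228.9] [0.452 0.066 0.047]
cleaner_mid 0.76 [373.3 232.8] [ 0.441 -0.14   0.026]
tape_spindle 0.58 [185.4 206.4] [0.53  0.443 0.   ]
spool_tub 0.9 [265.5 201.4] [0.544 0.192 0.   ]
spool_tub 0.45 [261.6 198.1] [0.554 0.204 0.   ]
bottle_stand 0.72 [231.2 203.1] [0.539 0.299 0.   ]
bottle_stand 0.37 [239.9 246.3] [0.405 0.269 0.   ]
multimeter 0.73 [187.3 254.8] [0.38  0.431 0.   ]
marker 0.61 [413.2 262.5] [ 0.351 -0.261  0.   ]
scene ['mtx', 'eye', 'attitude', 'shot', 'st'] [-0.115  0.783  0.671] [383.60843598   0.         320.71525232] None
tape_mid 0.78 [245.6 223.5] [0.672 0.18  0.012]
tape_mid 0.55 [268.2 245.2] [0.54  0.215 0.012]
tape_mid 0.55 [308.4 250.6] [0.435 0.165 0.012]
spool_mid 0.84 [288.5 275.5] [0.407 0.276 0.017]
bottle_mid 0.81 [323.9 217.4] [0.469 0.052 0.047]
cleaner_mid 0.75 [371.3 198.6] [ 0.433 -0.152  0.026]
tape_spindle 0.59 [203.7 296.9] [0.532 0.444 0.   ]
spool_tub 0.57 [270.6 245.8] [0.545 0.203 0.   ]
bottle_stand 0.95 [240.4 265.3] [0.55  0.312 0.   ]
iron_stand 0.58 [386.5 171.5] [ 0.517 -0.396  0.   ]
multimeter 0.64 [251.6 323.9] [0.379 0.43  0.   ]
marker 0.48 [405.4 199.7] [ 0.36  -0.252  0.   ]
1.1 [ 9.88412967e-01  1.51788685e-01 -9.47032721e-07 -2.81698260e-05]
```

View pics/top.png

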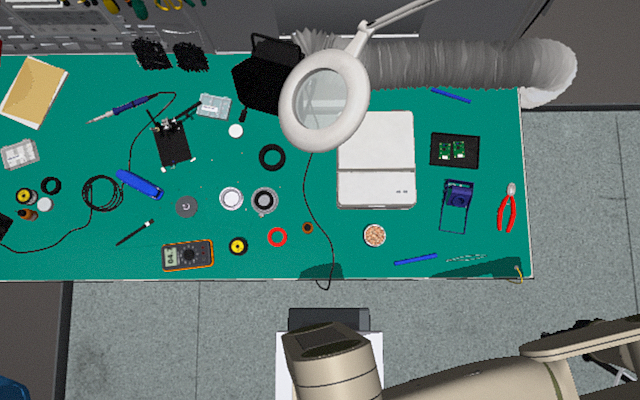

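View pics/scene.png

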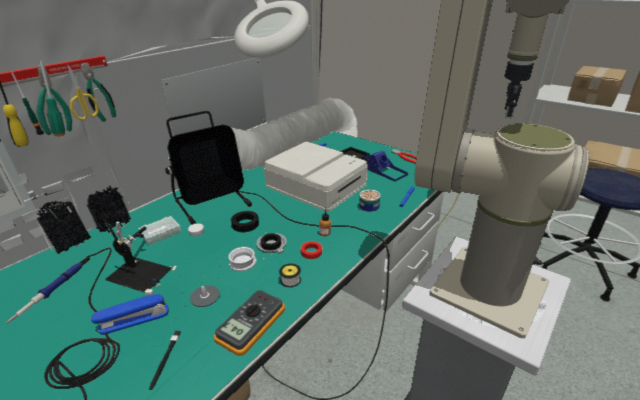

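Top view: the job's tape sits in the grey tub at (265,200). The larger black roll at (272,157) and the red ring at (277,237) are look-alikes. I also see the spool at (238,246), bottle (307,228), bottle stand (231,199), spindle (186,206), can (374,235), and the iron stand at (457,205) with its tray towards the robot. The scene view agrees. Next is a short sweep with the wrist camera, keeping clear of the lamp.

```bash
cat >> h.py <<'E'
def down(yaw=0.0):
    "tool down; closing line (tool y) along world y turned by yaw"
    return (R.from_euler('z',yaw)*R.from_quat([1,0,0,0])).as_quat()
def yawsel(xyz,yaw):
    "of yaw, yaw+-pi take the one with the joint-6 angle nearest its mid range"
    best=None
    for y in (yaw,yaw+np.pi,yaw-np.pi):
        q=manip.inverse_kinematics(list(xyz),list(down(y)))
        if q is not None and (best is None or abs(q[5])<abs(best[1])): best=(y,q[5])
    return best
def clock(): return round(telemetry.get_state()["clock"],1)
E
python3 - <<'E'
from h import *
p=shot("wrist"); T=np.array(p["hand_eye"]); print(np.round(T,3).tolist(), np.round(p["mtx"],1).tolist())
for t in [(.40,-.39,.26),(.36,-.14,.26),(.44,.19,.26),(.53,.44,.1)]:
    print(t,[yawsel(t,y) for y in (0,np.pi/2)])
manip.movep([.38,-.39,.27],list(down(0)))
p=shot("wrist"); cv2.imwrite("pics/w1.png",p["img"])
for k,z in dict(iron_stand=0,marker=0,cleaner_mid=.0265).items():
    for d in viewer.place_of(p,k)[:3]: print(k,round(d["score"],2),np.round(d["pixel"],1),np.round(at_z(p,d["pixel"],z),4))
print(clock())
E
```

```text
[[0.0, 0.951, 0.31, 0.079], [1.0, 0.0, -0.0, -0.001], [-0.0, 0.31, -0.951, -0.132], [0.0, 0.0, 0.0, 1.0]] [[352.0, 0.0, 319.2], [0.0, 352.0, 197.7], [0.0, 0.0, 1.0]]
(0.4, -0.39, 0.26) [(0, np.float64(0.7062789125577225)), (1.5707963267948966, np.float64(-0.8645174142371741))]
(0.36, -0.14, 0.26) [(0, np.float64(1.0669620058546636)), (1.5707963267948966, np.float64(-0.503834320940233))]
(0.44, 0.19, 0.26) [(3.141592653589793, np.float64(-1.2701981428153526)), (1.5707963267948966, np.float64(0.3005981839795444))]
(0.53, 0.44, 0.1) [(3.141592653589793, np.float64(-0.9523132925848885)), (1.5707963267948966, np.float64(0.618483034210008))]
iron_stand 0.92 [322.8  20.3] [ 0.5199 -0.3938  0.    ]
marker 0.81 [211.9 166.5] [ 0.3656 -0.2648  0.    ]
cleaner_mid 0.71 [ 75.2 110.1] [ 0.4315 -0.1369  0.0265]
2.4
```

```bash
python3 - <<'E'
from h import *
manip.movep([.47,-.39,.27],list(down(0)))
p=shot("wrist"); cv2.imwrite("pics/w2.png",p["img"])
for k,z in dict(iron_stand=0,marker=0).items():
    for d in viewer.place_of(p,k)[:3]: print(k,round(d["score"],2),np.round(d["pixel"],1),np.round(at_z(p,d["pixel"],z),4))
manip.movep([.44,-.14,.27],list(down(0)))
p=shot("wrist"); cv2.imwrite("pics/w3.png",p["img"])
for k,z in dict(cleaner_mid=.0265,bottle_mid=.047).items():
    for d in viewer.place_of(p,k)[:3]: print(k,round(d["score"],2),np.round(d["pixel"],1),np.round(at_z(p,d["pixel"],z),4))
manip.movep([.44,.0,.27],list(down(0)))
manip.movep([.49,.22,.27],list(down(0)))
p=shot("wrist"); cv2.imwrite("pics/w4.png",p["img"])
for k,z in dict(tape_mid=.012,spool_tub=0,bottle_stand=0,spool_mid=.017,bottle_mid=.047).items():
    for d in viewer.place_of(p,k)[:3]: print(k,round(d["score"],2),np.round(d["pixel"],1),np.round(at_z(p,d["pixel"],z),4))
print(clock())
E
```

```text
iron_stand 0.56 [322.9 108.9] [ 0.5215 -0.3935  0.    ]
marker 0.72 [218.1 241.4] [ 0.3603 -0.263   0.    ]
cleaner_mid 0.94 [316.8 167.3] [ 0.4317 -0.138   0.0265]
bottle_mid 0.6 [119.7 150.6] [0.454  0.0625 0.047 ]
tape_mid 0.62 [338.3 102.9] [0.5489 0.1982 0.012 ]
tape_mid 0.57 [375.3 203.9] [0.4343 0.153  0.012 ]
tape_mid 0.55 [470.8 195.2] [0.4448 0.0423 0.012 ]
spool_tub 0.77 [338.6 106.4] [0.5445 0.1972 0.    ]
bottle_stand 0.85 [245.1 102.7] [0.5486 0.3005 0.    ]
spool_mid 0.8 [272.3 228.9] [0.4049 0.2744 0.017 ]
bottle_mid 0.93 [468.8 197.6] [0.4533 0.06   0.047 ]
6.0
```

View pics/w2.png

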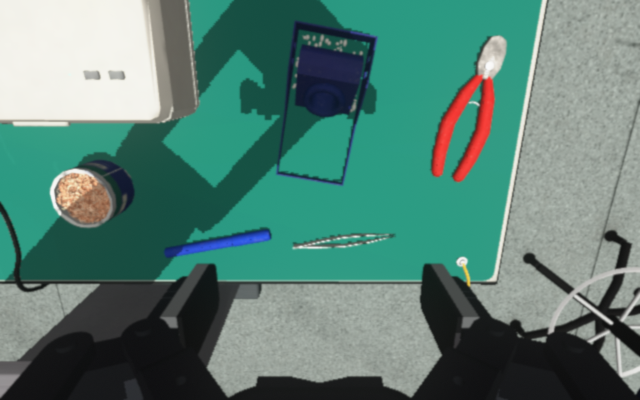

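View pics/w4.png

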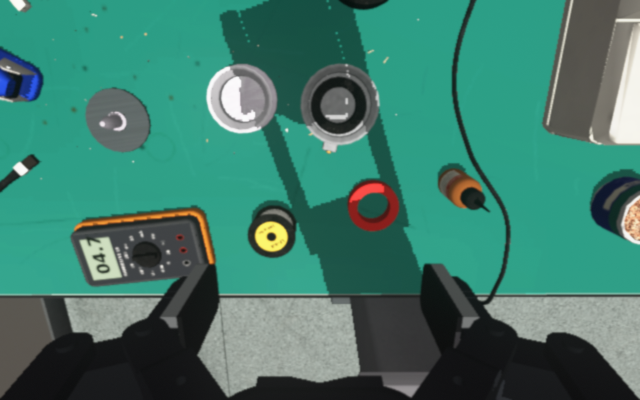

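Wrist view: the tape in the tub is at (338,103), tub eyelet at (329,146), bottle stand (242,98), spindle (118,120), spool (272,232), bottle (463,188). In the other picture the iron-stand tray has its front corners at (279,173) and (342,183), so the stand is turned a few degrees. Now the tape from close by.

```bash
cat >> h.py <<'E'
def look(name,z,ztop,near,p=None):
    "wrist view: network point at height z, and centre of the silhouette's top outline (enclosing ellipse at ztop)"
    p=p or shot("wrist"); out=[]
    c=[(np.linalg.norm(at_z(p,d["pixel"],z)[:2]-near),d) for d in viewer.place_of(p,name)]
    if c:
        c=min(c,key=lambda t:t[0]); out.append(("pt",round(c[1]["score"],2),np.round(at_z(p,c[1]["pixel"],z)[:2],4)))
    for d in viewer.silhouettes(p,name):
        m=d["pixels"].astype(np.uint8); cs=cv2.findContours(m,cv2.RETR_EXTERNAL,cv2.CHAIN_APPROX_NONE)[0]
        q=max(cs,key=cv2.contourArea)[:,0]
        W=np.array([at_z(p,v,ztop)[:2] for v in q+0.0]); (cc,r)=cv2.minEnclosingCircle(W.astype(np.float32))
        if np.linalg.norm(np.array(cc)-near)<.05: out.append(("sil",round(d["score"],2),np.round(cc,4),"dia",round(2*r,4),"ext",np.round(W.min(0),4),np.round(W.max(0),4)))
    for o in out: print(name,*o)
    return p
E
python3 - <<'E'
from h import *
p=dict(); 
y,_=yawsel((.548,.198,.12),np.pi/2); print(y)
manip.movep([.548,.198,.13],list(down(y)))
n=np.array([.548,.198])
p=look("tape_mid",.012,.021,n); look("spool_tub",0,.011,n,p)
cv2.imwrite("pics/w5.png",p["img"]); print(clock())
E
```

```text
1.5707963267948966
tape_mid pt 0.61 [0.433  0.1578]
tape_mid sil 0.89 [0.547  0.2007] dia 0.0629 ext [0.5178 0.17  ] [0.5759 0.232 ]
spool_tub pt 0.65 [0.5442 0.1991]
spool_tub sil 0.81 [0.5416 0.1988] dia 0.0949 ext [0.4957 0.1552] [0.5882 0.2387]
7.7
```

View pics/w5.png

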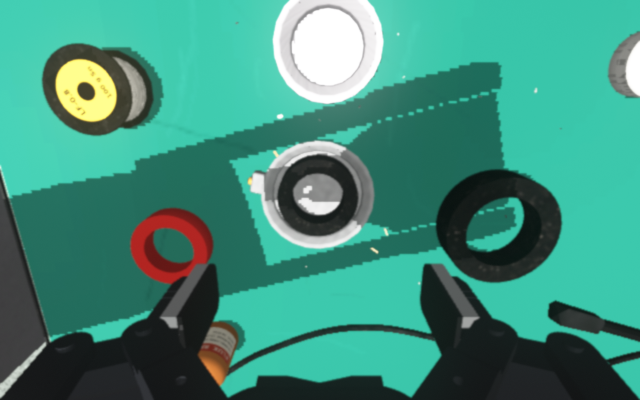

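Tape centre (0.547, 0.1995), tub centre about (0.544, 0.199), both consistent with their sizes. I'll feel for the rim with the fingers, then grip just above it.

```bash
python3 - <<'E'
from h import *
x,y=.547,.1995; q=list(down(np.pi/2))
manip.move_linear([x,y,.05],q,rate=.2)
gripper_to(.82,30)
hit=manip.move_linear([x,y,.008],rate=.03,stop_force=5)
s=telemetry.get_state(); z=s["tcp_pos"][2]; print("hit",hit,z,s["force"])
print(clock())
E
```

```text
hit True 0.014291738660987065 [-1.21364843 -0.92590777  7.02125415]
9.6
```

```bash
cat >> h.py <<'E'
def st():
    s=telemetry.get_state(); print("tcp",np.round(s["tcp_pos"],4),"w",round(s["width"],3),"ff",np.round(s["finger_force"],1),"F",np.round(s["force"],1),"t",round(s["clock"],1)); return s
E
python3 - <<'E'
from h import *
x,y=.547,.1995; q=list(down(np.pi/2))
manip.move_linear([x,y,.0185],rate=.05)
gripper_to(.3,30); st()
manip.move_linear([x,y,.12],rate=.15); st()
sx,sy=.532,.443
manip.movep([sx,sy-.0,.14],q)
n=np.array([sx,sy]); p=look("tape_spindle",0,.006,n); cv2.imwrite("pics/w6.png",p["img"]); st()
E
```

```text
tcp [0.547  0.1995 0.0187] w 0.662 ff 31.7 F [-2.4 -0.6  5.1] t 10.1
tcp [0.5462 0.1993 0.1188] w 0.66 ff 32.0 F [-0.3 -0.7 -0.7] t 11.0
tape_spindle pt 0.68 [0.5294 0.4402]
tape_spindle sil 0.92 [0.5301 0.4425] dia 0.0711 ext [0.4951 0.4211] [0.5646 0.4776]
tcp [0.5328 0.4411 0.1398] w 0.664 ff 32.0 F [ 0.  -0.5 -1.1] t 12.1
```

View pics/w6.png

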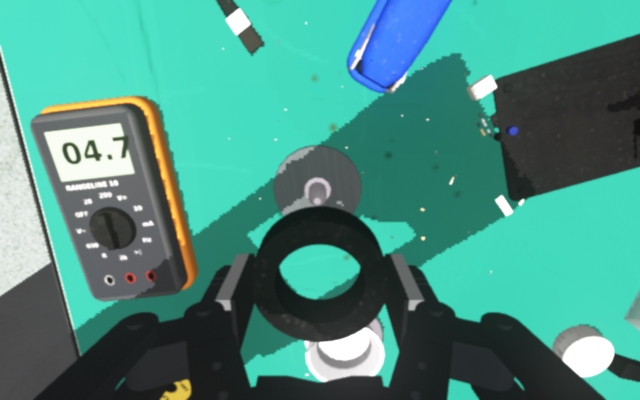

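The tape is held level, and the spindle disc shows at (317,187). Centre (0.530, 0.442), consistent with the 70 mm disc. Lowering over the pin.

```bash
python3 - <<'E'
from h import *
x,y=.530,.442
manip.move_linear([x,y,.06],rate=.15)
h=manip.move_linear([x,y,.035],rate=.06,stop_force=6); print(h); s=st()
h=manip.move_linear([x,y,.018],rate=.03,stop_force=6); print(h); s=st()
E
```

```text
False
tcp [0.5297 0.4418 0.0344] w 0.658 ff 32.0 F [ 0.2  0.7 -0.9] t 13.3
True
tcp [0.5303 0.4421 0.0216] w 0.665 ff 33.0 F [-0.8  0.3  4.7] t 13.8
```

```bash
python3 - <<'E'
from h import *
q=list(down(np.pi/2))
gripper_to(.85,40)
manip.move_linear([.530,.442,.13],rate=.2)
p=look("tape_mid",.015,.024,np.array([.53,.442])); st(); cv2.imwrite("pics/w7.png",p["img"])
manip.movep([.405,.2745,.13],q)
p=look("spool_mid",.017,.034,np.array([.405,.2745])); st()
E
```

```text
tcp [0.5287 0.4411 0.1272] w 0.851 ff 0.0 F [-0.6  0.3 -0.3] t 15.0
spool_mid pt 0.75 [0.4024 0.275 ]
spool_mid sil 0.92 [0.4044 0.2768] dia 0.0604 ext [0.3774 0.2475] [0.4315 0.3062]
tcp [0.406  0.2755 0.1305] w 0.848 ff 0.0 F [ 0.3 -0.1  0.3] t 16.0
```

View pics/w7.png

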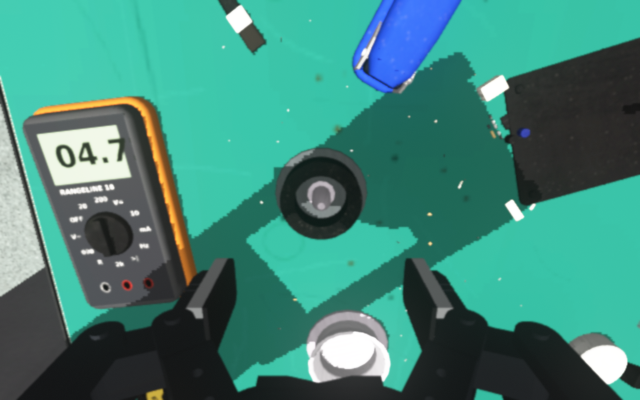

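The tape sits on the disc with the pin in its hole at (321,193). Now the spool at (0.4044, 0.275).

```bash
python3 - <<'E'
from h import *
q=list(down(np.pi/2)); x,y=.4044,.275
manip.move_linear([x,y,.05],q,rate=.2)
manip.move_linear([x,y,.0195],q,rate=.08)
gripper_to(.3,40); st()
manip.move_linear([x,y,.10],rate=.15); st()
x,y=.545,.198
manip.movep([x,y,.12],q); st()
p=look("spool_tub",0,.011,np.array([x,y])); cv2.imwrite("pics/w8.png",p["img"])
E
```

```text
tcp [0.4048 0.2753 0.0207] w 0.58 ff 39.8 F [-3.5 -2.2  8.6] t 17.4
tcp [0.404  0.2748 0.0993] w 0.577 ff 41.6 F [ 0.4 -0.1 -2.5] t 18.1
tcp [0.5443 0.1973 0.1182] w 0.578 ff 41.6 F [-0.8  0.  -1.5] t 18.8
spool_tub pt 0.95 [0.5486 0.1954]
spool_tub sil 0.82 [0.5419 0.1997] dia 0.0959 ext [0.4952 0.1726] [0.5894 0.2392]
```

View pics/w8.png

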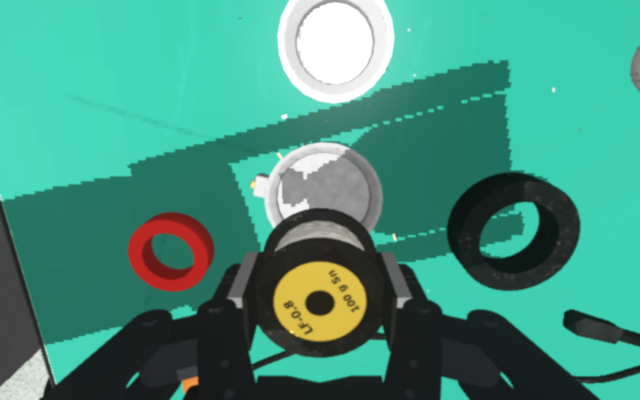

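Spool held level at (319,300), with the empty tub at (325,187). Centre (0.546, 0.197). Lowering.

```bash
python3 - <<'E'
from h import *
q=list(down(np.pi/2)); x,y=.546,.197
manip.move_linear([x,y,.045],q,rate=.15)
h=manip.move_linear([x,y,.020],rate=.03,stop_force=5); print(h); s=st()
E
```

```text
True
tcp [0.5457 0.1969 0.0238] w 0.578 ff 41.8 F [-0.8 -0.8  6. ] t 20.3
```

```bash
python3 - <<'E'
from h import *
q=list(down(np.pi/2)); x,y=.546,.197
gripper_to(.8,40)
manip.move_linear([x,y,.15],rate=.2)
p=look("spool_mid",.020,.037,np.array([x,y])); cv2.imwrite("pics/w9.png",p["img"]);st()
manip.movep([.453,.061,.15],q)
p2=look("bottle_mid",.047,.058,np.array([.453,.061]))
im=np.hstack([cv2.resize(p["img"],(400,250)),cv2.resize(p2["img"],(400,250))]); cv2.imwrite("pics/w9.png",im); st()
E
```

```text
spool_mid pt 0.57 [0.5459 0.1962]
spool_mid sil 0.84 [0.5456 0.199 ] dia 0.0619 ext [0.5184 0.1684] [0.5734 0.2295]
tcp [0.5447 0.1966 0.1477] w 0.796 ff 0.0 F [-0.3 -0.7 -0.9] t 21.5
bottle_mid pt 0.87 [0.46   0.0594]
bottle_mid sil 0.98 [0.4578 0.0682] dia 0.0477 ext [0.4418 0.0446] [0.4728 0.0918]
tcp [0.4537 0.0618 0.1502] w 0.799 ff 0.0 F [-0.2 -0.1 -0.3] t 22.4
```

View pics/w9.png

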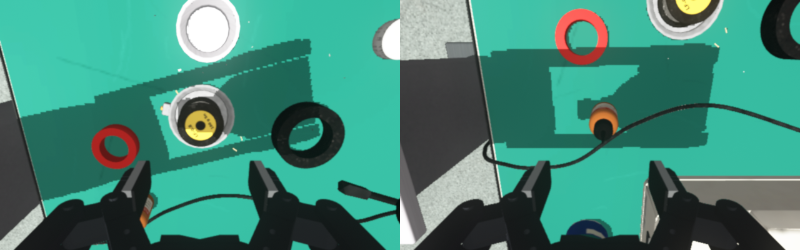

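The spool sits in the tub (left half, (201,125)). The bottle stands clear of the printer at (604,122) in the right half, centre (0.457, 0.0605). Gripping it upright.

```bash
python3 - <<'E'
from h import *
q=list(down(np.pi/2)); x,y=.457,.0605
gripper_to(.75,25)
manip.move_linear([x,y,.09],q,rate=.2)
manip.move_linear([x,y,.039],q,rate=.08)
gripper_to(.15,25); st()
manip.move_linear([x,y,.15],rate=.12); st()
manip.move_linear([.50,.19,.16],rate=.18)
manip.move_linear([.547,.29,.16],rate=.18)
p=look("bottle_stand",0,.028,np.array([.549,.3005])); cv2.imwrite("pics/w10.png",p["img"]); st()
E
```

```text
tcp [0.4576 0.0605 0.0397] w 0.383 ff 24.7 F [-0.4 -1.1  5.8] t 24.2
tcp [0.4563 0.0605 0.149 ] w 0.381 ff 24.8 F [-0.5  0.1 -0.5] t 25.3
bottle_stand pt 0.59 [0.5529 0.2974]
bottle_stand sil 0.68 [0.5539 0.3035] dia 0.0718 ext [0.5203 0.2701] [0.5863 0.3389]
tcp [0.5468 0.2889 0.16  ] w 0.378 ff 24.8 F [-0.6 -0.5  0.2] t 27.1
```

View pics/w10.png

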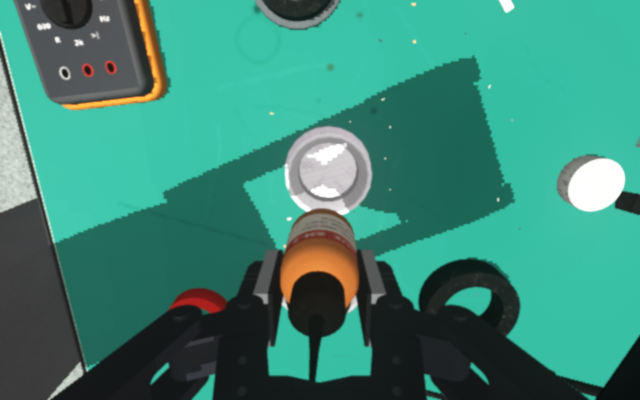

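Bottle upright in the grip at (318,275); cup at (329,170).

```bash
python3 - <<'E'
from h import *
p=shot("wrist"); print(at_z(p,(329,170),.028)); 
q=list(down(np.pi/2)); x,y=.552,.299
manip.move_linear([x,y,.075],q,rate=.15)
h=manip.move_linear([x,y,.041],rate=.035,stop_force=4); print(h); s=st()
E
```

```text
[0.55388419 0.3052386  0.028     ]
True
tcp [0.5517 0.2988 0.0457] w 0.384 ff 25.0 F [1.5 0.2 3.6] t 28.6
```

```bash
python3 - <<'E'
from h import *
q=list(down(np.pi/2)); x,y=.552,.299
gripper_to(.65,40)
manip.move_linear([x,y,.17],rate=.2)
p=look("bottle_mid",.053,.064,np.array([x,y])); st()
manip.movep([.44,.1,.2],list(down(np.pi/4)))
manip.movep([.42,-.14,.16],list(down(0)))
gripper_to(1.0)
p1=look("cleaner_mid",.0265,.053,np.array([.432,-.138])); st()
manip.movep([.475,-.385,.17],list(down(0)))
p2=look("iron_stand",0,.012,np.array([.52,-.394])); s=st()
cv2.imwrite("pics/tray.png",p2["img"]); np.savez("tray.npz",tcp=s["tcp_pos"],rot=s["tool_rot"],he=p2["hand_eye"],K=p2["mtx"])
cv2.imwrite("pics/w11.png",np.hstack([cv2.resize(p["img"],(400,250)),cv2.resize(p1["img"],(400,250))]))
E
```

```text
bottle_mid pt 0.66 [0.5504 0.3004]
bottle_mid sil 0.96 [0.5523 0.3068] dia 0.0456 ext [0.5355 0.2844] [0.5666 0.3292]
tcp [0.5508 0.2985 0.1675] w 0.648 ff 0.0 F [ 0.4  0.1 -0.9] t 29.9
cleaner_mid pt 0.79 [ 0.4329 -0.1392]
cleaner_mid sil 0.77 [ 0.4365 -0.1386] dia 0.0697 ext [ 0.4025 -0.1699] [ 0.4711 -0.1079]
tcp [ 0.4201 -0.1399  0.1601] w 1.001 ff 0.0 F [ 0.2  0.6 -0.5] t 32.4
iron_stand pt 0.68 [ 0.519  -0.3925]
iron_stand sil 0.62 [ 0.5235 -0.3941] dia 0.182 ext [ 0.4366 -0.4511] [ 0.6097 -0.3401]
tcp [ 0.4754 -0.3835  0.1704] w 1.004 ff 0.0 F [-0.4  0.5 -0.6] t 33.5
```

View pics/w11.png

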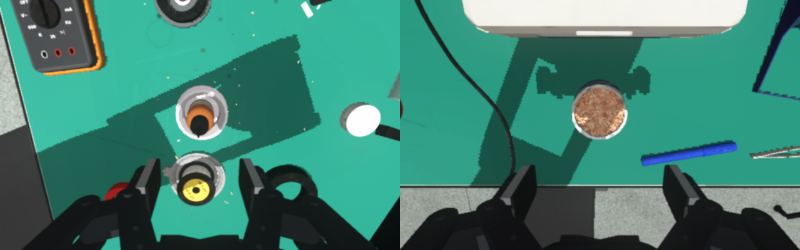

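View pics/tray.png

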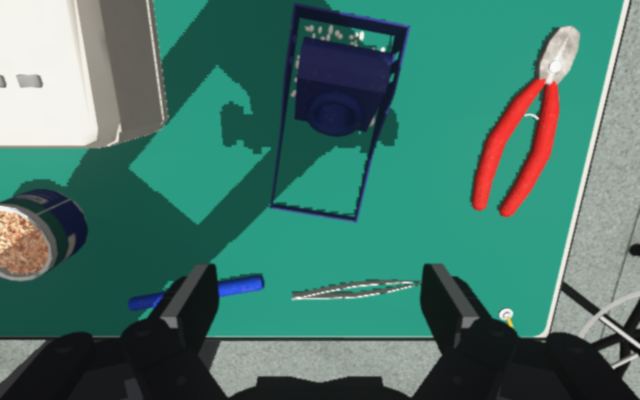

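Both placed things look right: bottle in its cup at (200,115), spool below it at (196,187). The can is at (600,110) in the right half. In the tray picture the front wall runs from (271,206) to (356,221). Next I fit the stand's pose to its blue outline.

```bash
python3 - <<'E'
import numpy as np, cv2
from h import proj, at_z
from scipy.optimize import least_squares
d=np.load("tray.npz"); im=cv2.imread("pics/tray.png"); p=dict(st=dict(tcp_pos=d["tcp"],tool_rot=d["rot"]),hand_eye=d["he"],mtx=d["K"])
b,g,r=[im[...,i].astype(int) for i in range(3)]
m=((b>g+15)&(b>r+15)); m[:125]=0; m[240:]=0; m[:,:262]=0; m[:,400:]=0
m=m.astype(np.uint8); n,l,s,_=cv2.connectedComponentsWithStats(m); m=l==1+np.argmax(s[1:,4]); print(s[1:][np.argmax(s[1:,4])])
F=np.array([(c,np.where(m[:,c])[0].max()+.5) for c in range(282,348)])
rows=range(150,200)
L=np.array([(np.where(m[r_])[0].min()-.5,r_) for r_ in rows]); Rr=np.array([(np.where(m[r_])[0].max()+.5,r_) for r_ in rows])
def W(q,X):
    c,s=np.cos(q[2]),np.sin(q[2]); return np.array([q[0]+c*X[0]-s*X[1],q[1]+s*X[0]+c*X[1],X[2]])
def dist(P,a,b_): t=b_-a; return ((P-a)@np.array([-t[1],t[0]]))/np.hypot(*t)
def res(q,sl=.023):
    A=proj(p,W(q,(-.078,.039,.012)));B=proj(p,W(q,(-.078,-.039,.012)))
    A2=proj(p,W(q,(-.003,.039,.012+sl)));B2=proj(p,W(q,(-.003,-.039,.012+sl)))
    return np.r_[dist(F,A,B),dist(L,A,A2),dist(Rr,B,B2)]
for sl in (.023,0):
    o=least_squares(res,[.52,-.394,-.15],args=(sl,),loss="soft_l1"); e=res(o.x,sl)
    print(sl,np.round(o.x,4),"rms F,L,R",[round(float(np.sqrt((v**2).mean())),2) for v in np.split(e,[len(F),len(F)+len(L)])],"tray",np.round(W(o.x,(-.040,0,0)),4))
    for n_,v in zip("FLR",np.split(e,[len(F),len(F)+len(L)])): print(n_,np.round(v[::8],1))
E
```

```text
[271 125 112  97 836]
0.023 [ 0.5205 -0.3893 -0.1406] rms F,L,R [0.63, 1.99, 1.5] tray [ 0.4809 -0.3837  0.    ]
F [-0.5 -0.6 -0.7  0.3  0.2  0.1  1.   1.   0.9]
L [3.3 2.9 2.5 2.  1.6 1.2 0.7]
R [-3.1 -2.1 -1.1 -1.  -1.  -0.9 -0.9]
0 [ 0.5201 -0.3916 -0.1764] rms F,L,R [0.29, 0.44, 0.47] tray [ 0.4807 -0.3846  0.    ]
F [ 0.5  0.1 -0.2  0.5  0.1 -0.2  0.4  0.1 -0.3]
L [-0.5 -0.4 -0.2 -0.1  0.1  0.3  0.4]
R [-0.8  0.   0.9  0.7  0.5  0.4  0.2]
```

The flat-walled model fits to half a pixel: stand at (0.520, -0.392) with yaw -0.176, so tray middle (0.4807, -0.3846). Can at (0.433, -0.139). Fetching it.

```bash
python3 - <<'E'
from h import *
q=list(down(-.176)); x,y=.433,-.139
manip.movep([x,y,.13],q)
manip.move_linear([x,y,.07],q,rate=.2)
manip.move_linear([x,y,.038],rate=.06,stop_force=8)
gripper_to(.4,40); s=st(); zg=s["tcp_pos"][2]; np.save("zg.npy",zg)
manip.move_linear([x,y,.12],rate=.15); st()
x,y=.4807,-.3846
manip.movep([x,y,.14],q); st()
p=look("cleaner_mid",.12,.15,np.array([x,y])); cv2.imwrite("pics/w12.png",p["img"])
manip.move_linear([x,y,.06],q,rate=.12); st()
h=manip.move_linear([x,y,zg-.002],rate=.03,stop_force=5); print(h,zg); s=st()
E
```

```text
tcp [ 0.4337 -0.1392  0.0389] w 0.742 ff 44.7 F [-1.4  1.   5.5] t 36.0
tcp [ 0.4325 -0.1388  0.1192] w 0.737 ff 44.0 F [-0.3  0.8 -0.3] t 36.7
tcp [ 0.4804 -0.3831  0.1389] w 0.747 ff 44.0 F [ 0.2  0.1 -1.2] t 37.7
cleaner_mid pt 0.64 [ 0.4754 -0.3829]
cleaner_mid sil 0.85 [ 0.4863 -0.3841] dia 0.0781 ext [ 0.4473 -0.4147] [ 0.5252 -0.3516]
tcp [ 0.4812 -0.385   0.0608] w 0.745 ff 44.0 F [-0.4  0.6  0.2] t 38.6
True 0.03890425776495266
tcp [ 0.4806 -0.3844  0.041 ] w 0.738 ff 44.7 F [0.3 0.6 6.1] t 39.2
```

Contact came at the seated height (0.041). Releasing, backing off and checking.

```bash
python3 - <<'E'
from h import *
q=list(down(-.176)); x,y=.4807,-.3846
gripper_to(1.0)
manip.move_linear([x,y,.17],rate=.2)
p=look("cleaner_mid",.0285,.055,np.array([x,y])); st()
manip.movep([.30,-.45,.25],list(down(0))); manip.wait(.5)
t=shot("top"); c=shot("scene")
cv2.imwrite("pics/f1.png",np.vstack([np.hstack([cv2.resize(p["img"][:,120:520],(400,400)),t["img"][130:290,150:350].repeat(2,0).repeat(2,1)[:400,:400] if 0 else cv2.resize(t["img"][130:290,160:320],(400,400))])]))
cv2.imwrite("pics/f2.png",cv2.resize(c["img"][120:350,160:500],(800,541)))
print(clock())
E
```

```text
cleaner_mid pt 0.8 [ 0.479 -0.384]
cleaner_mid sil 0.68 [ 0.4847 -0.3839] dia 0.0717 ext [ 0.4493 -0.4152] [ 0.5203 -0.3531]
tcp [ 0.4798 -0.3837  0.1676] w 0.996 ff 0.0 F [-0.7 -0.2 -0. ] t 40.6
42.0
```

View pics/f1.png

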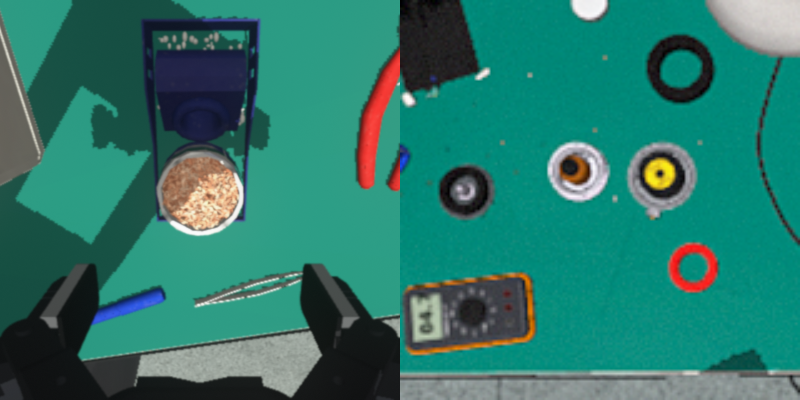

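View pics/f2.png

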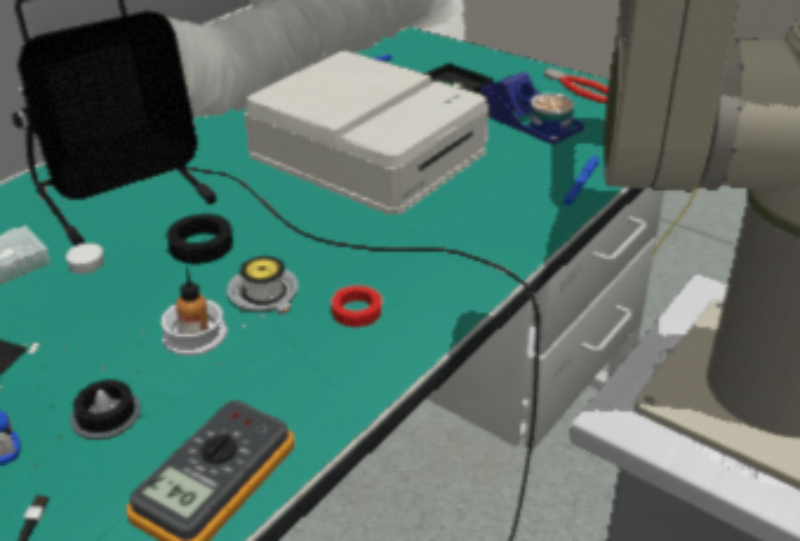

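The tape is on its pin at (466,192), the bottle is upright in its cup at (577,170) and the spool is flat in the tub at (661,174), all in the top-view half. The can stands level in the tray at (200,190) in the wrist half. The multimeter and marker haven't moved.

```bash
python3 -c "
from h import *
print(manip.sign_off())"
```

```text
the job is handed in; nothing more can be done
None
```

The job is done and handed in at about 42 s of the 112 s allowed: the tape, solder spool, flux bottle and copper-wool can were placed in that order, each touching down within about 1 mm of its seated height, and the multimeter and marker were left where they lay.

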